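# Set the casting rings on their crucible formers

### The job

Four crowns are waxed up and sprued on black rubber crucible formers and are to be made ready for investing. Lower each of the four steel casting rings gently over the wax crown of the former whose seat fits its diameter, so that it ends up fully home: flat on the seat inside the former's rim, upright. Let go of every ring; do not drop them on.

Things in the scene. Friction and masses are not known exactly. Their poses are not given: they have to be found in the camera images.
- ring_34: steel casting ring: a plain upright tube open at both ends, pale liner inside, 34 mm outer diameter, 28 mm inner diameter, 44 mm tall, 121 g nominal; loose. Origin at the centre of its underside, z up along its axis (its yaw has no meaning). Grip it across the outside of its upper half, from any side.
- former_34: black rubber crucible former for the 34 mm ring, stuck to the desk: foot 52 mm across; flared rim 17 mm high, 57 mm across at its mouth; in it a flat ring-shaped seat 6 mm up, 24 to 38 mm across (ring has 2 mm play; rim and dome guide it in); rubber dome 21 mm high; on it a pink wax crown 9 mm across, its top 40 mm up. Origin: centre of underside, on the desk. Home: ring origin 6 mm above it.
- ring_44: steel casting ring: a plain upright tube open at both ends, pale liner inside, 44 mm outer diameter, 38 mm inner diameter, 48 mm tall, 139 g nominal; loose. Origin at the centre of its underside, z up along its axis (its yaw has no meaning). Grip it across the outside of its upper half, from any side.
- former_44: black rubber crucible former for the 44 mm ring, stuck to the desk: foot 62 mm across; flared rim 17 mm high, 67 mm across at its mouth; in it a flat ring-shaped seat 6 mm up, 34 to 48 mm across (ring has 2 mm play; rim and dome guide it in); rubber dome 25 mm high; on it a pink wax crown 12 mm across, its top 44 mm up. Origin: centre of underside, on the desk. Home: ring origin 6 mm above it.
- ring_54: steel casting ring: a plain upright tube open at both ends, pale liner inside, 54 mm outer diameter, 48 mm inner diameter, 52 mm tall, 157 g nominal; loose. Origin at the centre of its underside, z up along its axis (its yaw has no meaning). Grip it across the outside of its upper half, from any side.
- former_54: black rubber crucible former for the 54 mm ring, stuck to the desk: foot 72 mm across; flared rim 17 mm high, 77 mm across at its mouth; in it a flat ring-shaped seat 6 mm up, 44 to 58 mm across (ring has 2 mm play; rim and dome guide it in); rubber dome 26 mm high; on it a pink wax crown 15 mm across, its top 48 mm up. Origin: centre of underside, on the desk. Home: ring origin 6 mm above it.
- ring_64: steel casting ring: a plain upright tube open at both ends, pale liner inside, 64 mm outer diameter, 58 mm inner diameter, 56 mm tall, 175 g nominal; loose. Origin at the centre of its underside, z up along its axis (its yaw has no meaning). Grip it across the outside of its upper half, from any side.
- former_64: black rubber crucible former for the 64 mm ring, stuck to the desk: foot 82 mm across; flared rim 17 mm high, 87 mm across at its mouth; in it a flat ring-shaped seat 6 mm up, 54 to 68 mm across (ring has 2 mm play; rim and dome guide it in); rubber dome 26 mm high; on it a pink wax crown 18 mm across, its top 52 mm up. Origin: centre of underside, on the desk. Home: ring origin 6 mm above it.
- flask_clamp: flask clamp screwed to the desk, between the left-hand things and the rest: a round metal base about 150 mm across with posts to 100 mm and a black plunger in the middle, 130 mm tall. An obstacle only: carry things over it. Origin: centre of its underside on the desk.
Not all that is in view belongs to the job. Leave any orange look-alike of the ring_64 alone.

How it is judged (in metres and radians):
At the end, for the whole second after the job is handed in: Each ring stands on the former of its own size: its axis within 6 mm of the former's axis, its underside 3 to 9 mm above the former's underside (the seat is at 6 mm), upright within 0.06 rad and at rest (under 0.02 m/s) (horizontal distance between ring_34 and former_34 below 0.006 m and z of ring_34 in the frame of former_34 between 0.003 and 0.009 m and angle between each of ring_34, ring_44, ring_54, ring_64's own z axis and vertical below 0.06 rad and linear speed of each of ring_34, ring_44, ring_54, ring_64 below 0.02 m/s and horizontal distance between ring_44 and former_44 below 0.006 m and z of ring_44 in the frame of former_44 between 0.003 and 0.009 m and horizontal distance between ring_54 and former_54 below 0.006 m and z of ring_54 in the frame of former_54 between 0.003 and 0.009 m and horizontal distance between ring_64 and former_64 below 0.006 m and z of ring_64 in the frame of former_64 between 0.003 and 0.009 m); the robot touches nothing.
It fails at once if the 34 mm ring is dropped onto its former instead of being lowered (faster than 0.7 m/s over it) (horizontal distance between ring_34 and former_34 below 0.02 m and height (world z) of ring_34 below 0.06 m and linear speed of ring_34 above 0.7 m/s).
It fails at once if the 44 mm ring is dropped onto its former instead of being lowered (faster than 0.7 m/s over it) (horizontal distance between ring_44 and former_44 below 0.02 m and height (world z) of ring_44 below 0.06 m and linear speed of ring_44 above 0.7 m/s).
It fails at once if the 54 mm ring is dropped onto its former instead of being lowered (faster than 0.7 m/s over it) (horizontal distance between ring_54 and former_54 below 0.02 m and height (world z) of ring_54 below 0.06 m and linear speed of ring_54 above 0.7 m/s).
It fails at once if the 64 mm ring is dropped onto its former instead of being lowered (faster than 0.7 m/s over it) (horizontal distance between ring_64 and former_64 below 0.02 m and height (world z) of ring_64 below 0.06 m and linear speed of ring_64 above 0.7 m/s).
It also fails if it takes over 128 s, if anything falls off the work surface, if the arm or the gripper's body presses on something with over 40 N, if the wrist force passes 120 N, or if a joint passes its speed limit or range.

### The arm

A 6-joint arm with a two-finger parallel gripper is mounted at the origin on a cart in front of the work surface, level with it; the furniture and walls round the work are solid. World frame = base frame: x ahead of the robot, y to its left, z up, the work surface at z = 0. Lengths are in mm, angles in rad, forces in N, time in s.
With the tool pointing down it reaches from about 350 to 950 mm from the base axis. Payload 17.4 kg.
Tool frame: the origin (TCP) lies between the finger pads; the fingertips stand finger_overhang ahead of it and the grasp point (between the pads) lies 8 mm behind it (finger_overhang is the distance from the TCP to the fingertips, in mm); z points along the fingers, y is the direction in which the jaws open and shut (so a half turn about z gives the same grasp; the last joint's range is limited). The gripper opens to 93 mm and grips with 3 to 60 N. Pads are 15 mm wide; open, the fingers measure 128 mm over their backs; the gripper's body (75 mm by 188 mm) begins 65 mm behind the grasp point.
Start: joints at [1.278, 0.116, 1.442, -0, 1.584, -0.038], TCP at [170.143, 653.21, 229.646] pointing down, gripper open.
Joint ranges: [-2.83, 2.83], [-0.83, 2.19], [0.07, 2.5], [-1.14, 4.28], [0.01, 3], [-2.97, 2.97]. Speed limits (rad/s): [1.89, 1.89, 2.22, 3.14, 3.14, 3.14].

### API

Orientations are given as a 3x3 rotation matrix whose columns are the frame's x, y, z axes.
In Python, from bench import sense, read_camera, camera_params, job_done, finger_overhang gives the robot as it stands.
- The arm moves only by the tool play_rows, never from a script. Its argument "commands" is text: rows parted by semicolons, each of 7 numbers parted by spaces: the turn, a rotation vector about the tool's x, y, z in rad, then the shift along the tool's x, y, z in m, then the finger opening in m, from 0 to 0.093. A call has 1 to 10 rows; each row shifts and turns the commanded pose from where the row before left it, along the tool's axes as they then stand; what a row does not reach is not made up. A row lasts 1/8 s, in which the tool goes at most 62.5 mm and 10.7 degrees, less where a joint would pass 70% of its speed; a pose out of reach is approached as far as the arm can. A call with a gripper value outside its range is refused whole. The fingers move at their own pace and stop on an object; "force" is the grip in N (left out, the last holds). Time passes only in rows, so rows that do not move let the fingers close. It gives the time, the measured TCP pose, the force and the opening at its end, in the units of the state.
- sense(): the state, without advancing time (a new reading comes with each control period).
- read_camera(name): name is "scene" or "top" or "wrist"; returns the picture (480x640x3 uint8, red, green, blue); there is no depth.
- camera_params(name): a dict with "mtx" (3x3 intrinsics, pixels), "position" and "orientation" of the camera in the world. Camera axes: x right, y up, looking along -z (the intrinsics and any distortion apply to the point x, -y, -z); pixel columns grow to the right and rows downward; lengths in mm; the calibration is good to about 2 mm. A picture is of the moment at which its call begins: read the wrist's pose just before it. camera_params takes no time and is no camera call; for the wrist camera it gives the pose at the moment of the call.
- job_done(): hands the job in, once; it reports no verdict.
The state is a dict: "time": time; "joint_pos": joint angles; "dq": joint speeds; "joint_torque": joint torques, N m; "ee_pos": TCP position; "tcp_rot": TCP orientation; "ft_force": force on the tool from outside, world axes, zero at the start; "wrist_torque": the same for the moment, N m; "finger_gap": finger opening in mm.
Only numpy, scipy, OpenCV 4.12 (cv2) and the standard library are available. Lean on these libraries where they do the work, as an engineer would, in place of code of your own. Each camera call takes 0.05 s, during which the arm holds its last target.

## Working session

There is one attempt and no reset: what is moved stays moved. The work goes in short steps, Python scripts to look and compute and a tool call to move; the robot and the scene stay as the last step left them, time stands still between calls to the robot, and variables do not carry over. Pictures are saved under pics/ and viewed, and the job is handed in when it is done.

Besides the shell and the picture viewer there is one more tool, called after "Emit:" as name(argument=value, ...) on one line, values as JSON. play_rows: Moves the arm, as the interface text tells. Its arguments: {"type":"object","properties":{"commands":{"type":"string"},"force":{"type":"number"}},"required":["commands"]}

```bash
mkdir -p pics; ls; python3 - <<'E'
from bench import *
import cv2,numpy as np
s=sense()
print({k:np.round(np.array(v,float),4).tolist() for k,v in s.items()}, finger_overhang)
for n in ["scene","top","wrist"]:
    p=camera_params(n); print(n,{k:np.round(np.array(v,float),4).tolist() for k,v in p.items() if not isinstance(v,str)})
    cv2.imwrite(f"pics/{n}0.png",read_camera(n)[:,:,::-1])
E
```

```text
pics
{'time': 0.0, 'joint_pos': [1.2782, 0.1165, 1.4423, 0.0, 1.584, -0.0378], 'dq': [0.0002, -0.0004, 0.0005, 0.0013, 0.0017, -0.002], 'joint_torque': [0.0003, -72.1267, -62.2595, 0.078, 0.0242, -0.0001], 'ee_pos': [170.0807, 653.0158, 228.9249], 'tcp_rot': [[-0.9677, 0.2521, -0.0003], [0.2521, 0.9677, -0.0011], [0.0001, -0.0012, -1.0]], 'ft_force': [-0.3942, -0.7516, -0.0628], 'wrist_torque': [-0.0508, -0.0104, 0.0526], 'finger_gap': 93.144} 11.0
scene {'mtx': [[477.9615, 0.0, 319.3867], [0.0, 477.9615, 242.5929], [0.0, 0.0, 1.0]], 'position': [94.6152, -387.9731, 766.6913], 'orientation': [[0.7369, 0.5228, -0.4286], [-0.676, 0.5777, -0.4575], [0.0084, 0.6269, 0.7791]]}
top {'mtx': [[510.7655, 0.0, 315.5671], [0.0, 510.7655, 249.3036], [0.0, 0.0, 1.0]], 'position': [280.9233, 40.65, 1223.3086], 'orientation': [[0.0205, 0.9844, -0.1749], [-0.9998, 0.0202, -0.0038], [-0.0002, 0.1749, 0.9846]]}
wrist {'mtx': [[404.5665, 0.0, 317.0599], [0.0, 404.5665, 235.2322], [0.0, 0.0, 1.0]], 'position': [92.0314, 674.9356, 383.5236], 'orientation': [[0.252, -0.9262, -0.2804], [0.9677, 0.2412, 0.0731], [-0.0001, -0.2897, 0.9571]]}
```

View pics/top0.png

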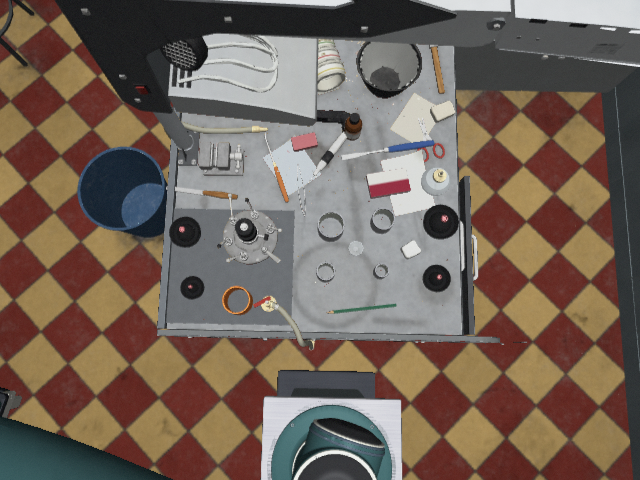

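View pics/scene0.png

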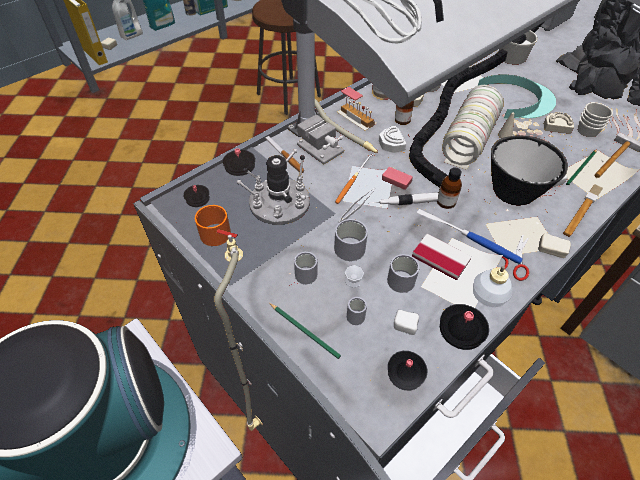

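View pics/wrist0.png

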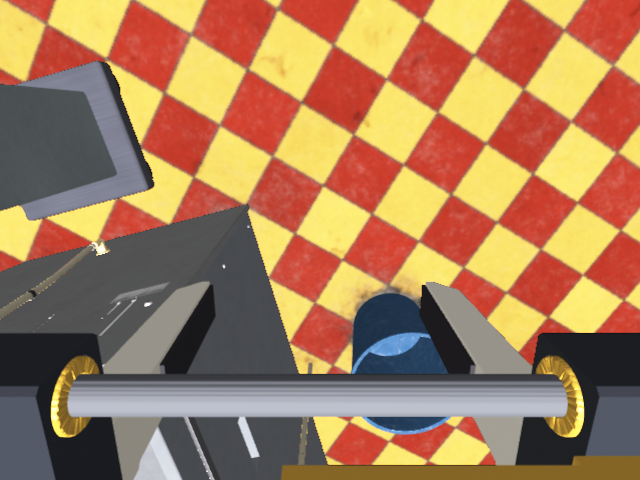

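Top view: grey rings at about (331,226), (382,220), (326,272) and (381,271). Black formers at (185,232), (192,288), (441,222) and (436,278). The orange look-alike is at (237,300), to be left alone, and the clamp is at (250,235). Next I'll take zoomed crops and measure sizes.

```bash
cat > h.py <<'E'
from bench import *
import cv2,numpy as np
def ray(n,u,v,z,p=None):
    p=p or camera_params(n); K=np.array(p["mtx"]);R=np.array(p["orientation"]);C=np.array(p["position"])
    uv=np.atleast_2d(np.stack([np.ravel(u),np.ravel(v)],1)).astype(float)
    d=np.c_[(uv[:,0]-K[0,2])/K[0,0],-(uv[:,1]-K[1,2])/K[1,1],-np.ones(len(uv))]@R.T
    return C+d*((z-C[2])/d[:,2])[:,None]
def proj(n,P,p=None):
    p=p or camera_params(n); K=np.array(p["mtx"]);R=np.array(p["orientation"]);C=np.array(p["position"])
    c=(np.atleast_2d(P)-C)@R
    return np.c_[K[0,0]*c[:,0]/-c[:,2]+K[0,2],K[1,1]*-c[:,1]/-c[:,2]+K[1,2]]
E
python3 - <<'E'
from h import *
im=cv2.imread("pics/top0.png")
a=cv2.resize(im[190:320,290:420],None,fx=4.5,fy=4.5,interpolation=cv2.INTER_CUBIC)
cv2.imwrite("pics/c1.png",a)
b=np.hstack([cv2.resize(im[200:310,155:225],None,fx=5,fy=5),cv2.resize(im[190:300,405:475],None,fx=5,fy=5)])
cv2.imwrite("pics/c2.png",b)
for n,u,v in [("r",331,226),("r",382,220),("r",326,272),("r",381,271),("f",185,232),("f",192,288),("f",441,222),("f",436,278),("clamp",250,235)]:
    print(n,ray("top",u,v,45 if n=="r" else 17)[0].round())
E
```

```text
r [547.  10.  45.]
r [ 564. -111.   45.]
r [437.  20.  45.]
r [ 442. -108.   45.]
f [531. 361.  17.]
f [396. 336.  17.]
f [ 569. -257.   17.]
f [ 432. -242.   17.]
clamp [527. 204.  17.]
```

View pics/c1.png

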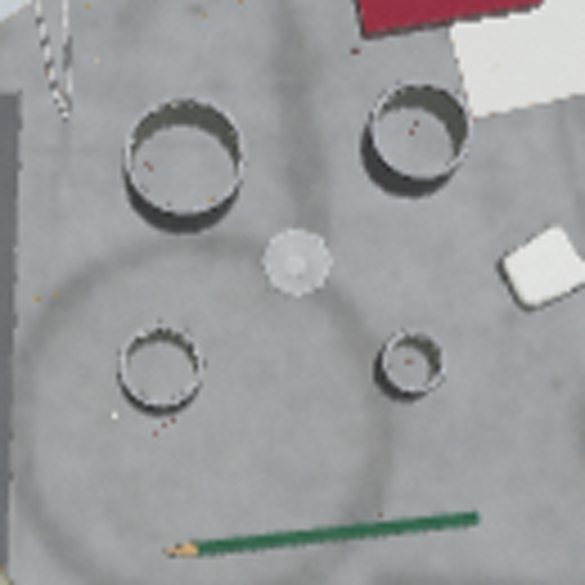

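View pics/c2.png

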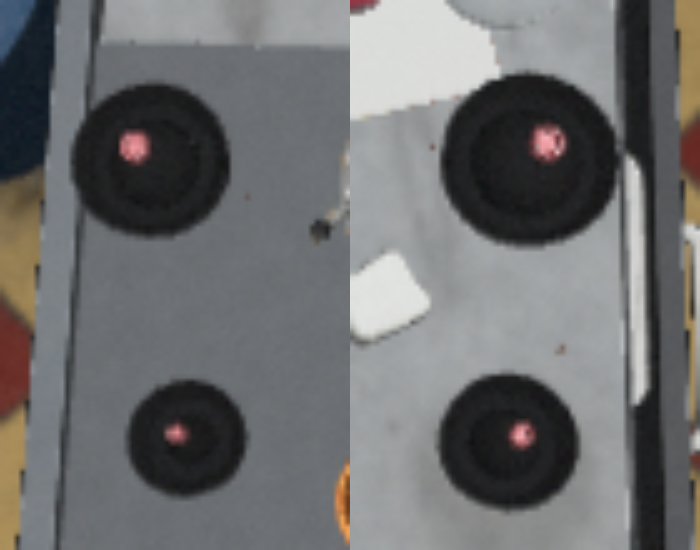

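The crop sizes settle the matches. The rings are 64 at (331,226), 54 at (382,220), 44 at (326,272) and 34 at (381,271). The formers are 64 at (441,222), 44 at (436,278), 54 at (185,232) and 34 at (192,288). The orange tube is not wanted. I'll move over the left formers first for a wrist view.

Emit:
play_rows(commands="0 0 -0.1275 0 0 0 0.093;0 0 -0.1275 0 0 0 0.093;0 0 0 -0.0325 -0.0405 -0.012 0.093;0 0 0 -0.0325 -0.0405 -0.012 0.093;0 0 0 -0.0325 -0.0405 -0.012 0.093;0 0 0 -0.0325 -0.0405 -0.012 0.093;0 0 0 -0.0325 -0.0405 -0.012 0.093;0 0 0 -0.0325 -0.0405 -0.012 0.093;0 0 0 -0.0325 -0.0405 0 0.093;0 0 0 -0.0325 -0.0405 0 0.093", force=30)

```text
time: 1.4
ee_pos: [431.0, 327.8, 301.7]
tcp_rot: [[-1.0, -0.0, 0.0], [-0.0, 1.0, 0.0], [-0.0, 0.0, -1.0]]
ft_force: [1.3, 0.6, -0.4]
finger_gap: 93.1
```

```bash
cat >> h.py <<'E'
def snap(tag,n="wrist"):
    p=camera_params(n); im=read_camera(n)
    cv2.imwrite(f"pics/{tag}.png",im[:,:,::-1])
    import pickle; pickle.dump((p,im,sense()),open(f"pics/{tag}.pkl","wb")); return p,im
def st():
    s=sense(); R=np.array(s["tcp_rot"]); print("t",round(s["time"],2),"pos",np.round(s["ee_pos"],1),"x",R[:,0].round(4),"z",R[:,2].round(4),"F",np.round(s["ft_force"],1),"gap",round(s["finger_gap"],1)); return s
E
python3 - <<'E'
from h import *
st(); snap("w1")
E
```

```text
t 1.4 pos [431.  327.8 301.7] x [-1.e+00 -3.e-04 -2.e-04] z [ 2.e-04  2.e-04 -1.e+00] F [ 1.3  0.6 -0.4] gap 93.1
```

View pics/w1.png

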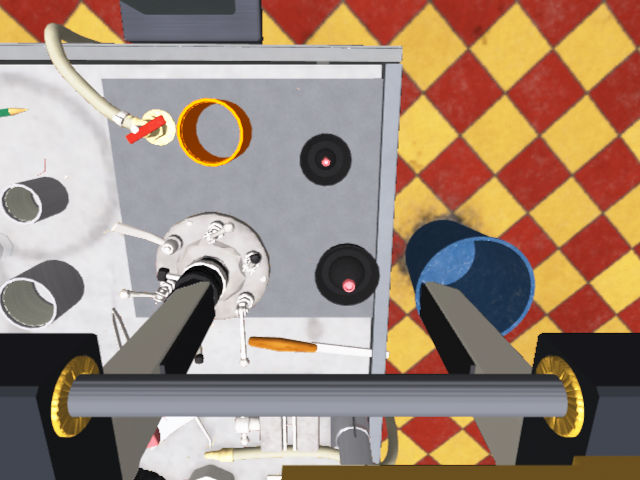

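Wrist view over the left side: formers at about (326,160) for the 34 and (347,275) for the 54, orange tube at (215,132), clamp at (213,265). Now I'll measure the former centres here and in the top view.

```bash
cat >> h.py <<'E'
import pickle
from scipy.optimize import least_squares
def cfit(P):
    f=lambda q: np.hypot(P[:,0]-q[0],P[:,1]-q[1])-q[2]
    m=P.mean(0); r=least_squares(f,[m[0],m[1],30],loss="soft_l1",f_scale=0.7); return r.x,np.abs(f(r.x)).mean()
def former(n,p,im,u,v,w,z=17,thr=75):
    x0,y0=int(u-w),int(v-w); c=im[y0:y0+2*w,x0:x0+2*w]
    g=c.max(2); m=(g<thr).astype(np.uint8)
    m=cv2.morphologyEx(m,cv2.MORPH_OPEN,np.ones((3,3),np.uint8))
    cs,_=cv2.findContours(m,cv2.RETR_EXTERNAL,cv2.CHAIN_APPROX_NONE)
    c=max(cs,key=cv2.contourArea)
    q=cv2.convexHull(c)[:,0,:]+[x0,y0]
    full=c[:,0,:]+[x0,y0]
    X=ray(n,full[:,0],full[:,1],z,p)[:,:2]
    q,e=cfit(X)
    # wax crown
    hsv=im[y0:y0+2*w,x0:x0+2*w].astype(int); pk=(hsv[...,0]-hsv[...,1]>60)&(hsv[...,0]-hsv[...,2]>40)
    return q.round(1),round(e,2),"area",cv2.contourArea(c),(np.argwhere(pk).mean(0)[::-1]+[x0,y0]).round(1) if pk.any() else None
E
python3 - <<'E'
from h import *
p,im,_=pickle.load(open("pics/w1.pkl","rb"))
for u,v,w,h in[(326,160,32,38),(347,275,38,46)]:
    r=former("wrist",p,im,u,v,w); print(r, ray("wrist",*r[-1],h,p).round(1))
p=camera_params("top"); im=cv2.imread("pics/top0.png")[:,:,::-1]
for u,v,w,h in[(192,288,16,38),(185,232,20,46),(441,222,21,50),(436,278,17,42)]:
    for thr in(50,75):
        r=former("top",p,im,u,v,w,thr=thr); print(r, ray("top",*r[-1],h,p).round(1))
E
```

```text
(array([398.6, 338.3,  26.9]), np.float64(0.26), 'area', 1995.5, array([325.3, 161.6])) [[398.3 338.   38. ]]
(array([531.9, 364.1,  37.4]), np.float64(0.63), 'area', 2977.5, array([348.4, 285.2])) [[532.1 364.1  46. ]]
(array([398.1, 336.1,  25.9]), np.float64(0.64), 'area', 374.5, array([189.8, 286. ])) [[398.8 336.1  38. ]]
(array([398.3, 336.2,  26.8]), np.float64(0.62), 'area', 403.0, array([189.8, 286. ])) [[398.8 336.1  38. ]]
(array([532.2, 361.7,  36.2]), np.float64(0.75), 'area', 689.5, array([181.1, 228.8])) [[532.7 363.2  46. ]]
(array([532.3, 362.1,  37.3]), np.float64(0.75), 'area', 731.5, array([181.1, 228.8])) [[532.7 363.2  46. ]]
(array([ 570.4, -255.7,   40.8]), np.float64(0.8), 'area', 868.5, array([443.7, 218.4])) [[ 569.5 -255.4   50. ]]
(array([ 569.9, -255.4,   41.7]), np.float64(0.81), 'area', 906.5, array([443.7, 218.4])) [[ 569.5 -255.4   50. ]]
(array([ 432.2, -242.6,   30.8]), np.float64(0.68), 'area', 524.5, array([438.6, 276.5])) [[ 432.4 -242.3   42. ]]
(array([ 432. , -242.6,   31.6]), np.float64(0.62), 'area', 554.0, array([438.6, 276.5])) [[ 432.4 -242.3   42. ]]
```

Emit:
play_rows(commands="0 0 0 0 -0.055 0 0.093;0 0 0 0 -0.055 0 0.093;0 0 0 0 -0.055 0 0.093;0 0 0 0 -0.055 0 0.093;0 0 0 0 -0.055 0 0.093;0 0 0 0 -0.055 0 0.093;0 0 0 0 -0.055 0 0.093;0 0 0 0 -0.055 0 0.093;0 0 0 0 0 0 0.093")

```text
time: 2.58
ee_pos: [429.8, -113.6, 301.2]
tcp_rot: [[-1.0, 0.005, -0.001], [0.005, 1.0, -0.0], [0.001, -0.0, -1.0]]
ft_force: [0.8, 1.0, -1.1]
finger_gap: 93.1
```

```bash
python3 - <<'E'
from h import *
st(); snap("w2")
E
```

```text
t 2.58 pos [ 429.8 -113.6  301.2] x [-1.0e+00  4.6e-03  9.0e-04] z [-9.e-04 -2.e-04 -1.e+00] F [ 0.8  1.  -1.1] gap 93.1
```

View pics/w2.png

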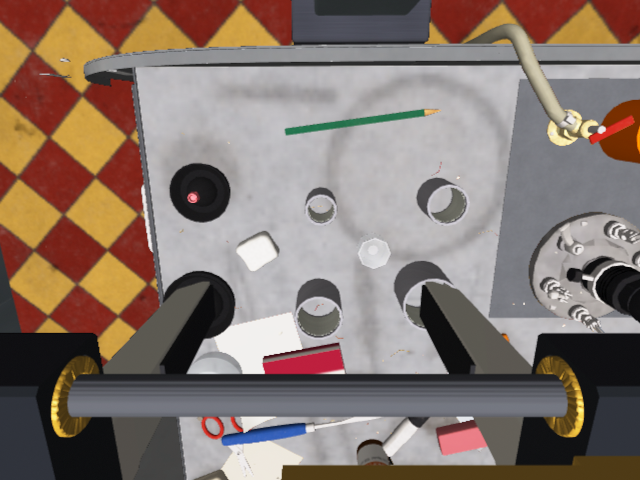

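```bash
python3 - <<'E'
from h import *
im=cv2.imread("pics/w2.png")
c=lambda u,v,w=40:cv2.resize(im[v-w:v+w,u-w:u+w],(390,390),interpolation=cv2.INTER_CUBIC)
cv2.imwrite("pics/c3.png",cv2.resize(np.vstack([np.hstack([c(321,206),c(444,203)]),np.hstack([c(319,307),c(430,295)])]),(600,600)))
E
```

```text
(no output)
```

View pics/c3.png

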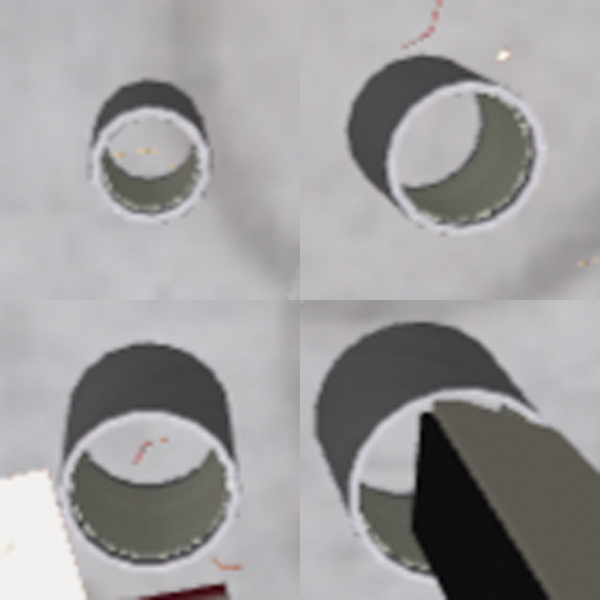

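```bash
python3 - <<'E'
from h import *
p,im,_=pickle.load(open("pics/w2.pkl","rb"))
for n,u,v,z in [("34",321.5,209.7,44),("44",448.5,204.9,48),("54",319.1,317.1,52)]: print(n,ray("wrist",u,v,z,p).round(1))
r=former("wrist",p,im,200,192,36); print(r, ray("wrist",*r[-1],42,p).round(1))
print(ray("top",[378,327],[272,271.5],44).round(1),"flaskbottle",ray("top",435,180,40))
E
```

```text
34 [[ 445.8 -107.4   44. ]]
44 [[440.5  23.4  48. ]]
54 [[ 566.2 -110.3   52. ]]
(array([ 432.2, -240.9,   32.3]), np.float64(0.45), 'area', 2683.0, array([192.5, 197.1])) [[ 432.3 -241.3   42. ]]
[[ 439.8 -101.1   44. ]
 [ 438.5   17.5   44. ]] flaskbottle [[ 666.69014268 -239.1841821    40.        ]]
```

Emit:
play_rows(commands="0 0 0 -0.004 0.0015 0.05 0.07;0 0 0 -0.004 0.0015 0.05 0.07;0 0 0 -0.004 0.0015 0.05 0.07;0 0 0 -0.004 0.0015 0.05 0.07;0 0 0 0 0 0 0.07;0 0 0 0 0 0 0.07")

```text
time: 3.38
ee_pos: [447.0, -104.3, 103.8]
tcp_rot: [[-1.0, -0.001, 0.002], [-0.001, 1.0, -0.0], [-0.002, -0.0, -1.0]]
ft_force: [0.6, 0.9, 0.8]
finger_gap: 69.8
```

```bash
python3 - <<'E'
from h import *
st(); p,im=snap("w3"); print(proj("wrist",[445.8,-107.4,44],p))
E
```

```text
t 3.38 pos [ 447.  -104.3  103.8] x [-1.     -0.0012 -0.0017] z [ 1.7e-03 -4.0e-04 -1.0e+00] F [0.6 0.9 0.8] gap 69.8
[[308.85685262 259.71271184]]
```

View pics/w3.png

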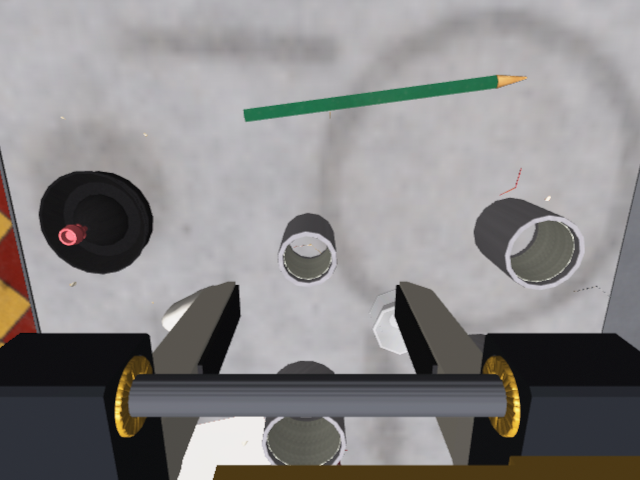

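Emit:
play_rows(commands="0 0 0 0.001 -0.002 0.02 0.07;0 0 0 0.001 -0.002 0.02 0.07;0 0 0 0 0 0.02 0.07;0 0 0 0 0 0.014 0.07;0 0 0 0 0 0 0.025;0 0 0 0 0 0 0.025;0 0 0 0 0 0 0.025;0 0 0 0 0 0 0.025;0 0 0 0 0 0 0.025", force=30)

```text
time: 4.55
ee_pos: [444.6, -108.8, 28.1]
tcp_rot: [[-1.0, -0.0, 0.001], [-0.0, 1.0, -0.0], [-0.001, -0.0, -1.0]]
ft_force: [-0.1, -0.6, 5.0]
finger_gap: 34.1
```

```bash
python3 - <<'E'
from h import *
st(); p,im=snap("w4"); cv2.imwrite("pics/w4c.png",cv2.resize(im[150:400,170:470,::-1],(600,500)))
E
```

```text
t 4.55 pos [ 444.6 -108.8   28.1] x [-1.e+00 -2.e-04 -7.e-04] z [ 7.e-04 -3.e-04 -1.e+00] F [-0.1 -0.6  5. ] gap 34.1
```

View pics/w4c.png

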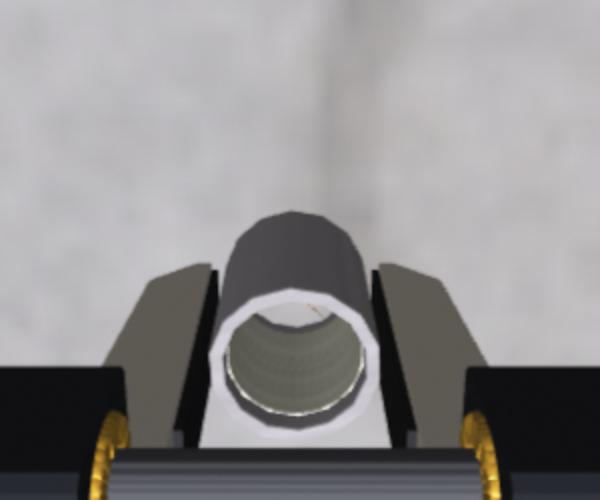

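```bash
python3 - <<'E'
from h import *
p,im,s=pickle.load(open("pics/w4.pkl","rb")); print(ray("wrist",317,330,44,p)-np.array(s["ee_pos"]))
E
```

```text
[[-0.53606064  1.4734609  15.88006227]]
```

Emit:
play_rows(commands="0 0 0 0 0 -0.02 0.025;0 0 0 0 0 -0.04 0.025;0 0 0 0 0 -0.05 0.025;0 0 0 0 0 -0.05 0.025;0 0 0 0 0 -0.04 0.025;0 0 0 0 0.02 0 0.025;0 0 0 0 0.04 0 0.025;0 0 0 0 0.055 0 0.025;0 0 0 0 0.055 0 0.025;0 0 0 0 0.055 0 0.025")

```text
time: 5.85
ee_pos: [443.8, 118.0, 227.6]
tcp_rot: [[-1.0, -0.0, 0.0], [-0.0, 1.0, -0.0], [-0.0, -0.0, -1.0]]
ft_force: [1.2, 0.4, -1.7]
finger_gap: 34.1
```

Emit:
play_rows(commands="0 0 0 0.011 0.052 0 0.025;0 0 0 0.011 0.052 0 0.025;0 0 0 0.011 0.052 0 0.025;0 0 0 0.011 0.052 0 0.025;0 0 0 0 0.011 0.03 0.025;0 0 0 0 0 0.04 0.025;0 0 0 0 0 0.03 0.025;0 0 0 0 0 0 0.025;0 0 0 0 0 0 0.025")

```text
time: 6.98
ee_pos: [400.6, 335.5, 129.0]
tcp_rot: [[-1.0, -0.0, 0.001], [-0.0, 1.0, 0.001], [-0.001, 0.001, -1.0]]
ft_force: [-0.4, -0.2, -1.1]
finger_gap: 34.2
```

```bash
python3 - <<'E'
from h import *
s=st(); p,im=snap("w5"); P=np.array(s["ee_pos"])
print(proj("wrist",P+[-.5,1.5,16],p),proj("wrist",[398.4,338.2,17],p))
E
```

```text
t 6.97 pos [400.6 335.5 129. ] x [-1.e+00 -1.e-04 -9.e-04] z [ 9.e-04  7.e-04 -1.e+00] F [-0.4 -0.2 -1.1] gap 34.2
[[317.08812176 330.28517794]] [[318.56356895 231.98847439]]
```

View pics/w5.png

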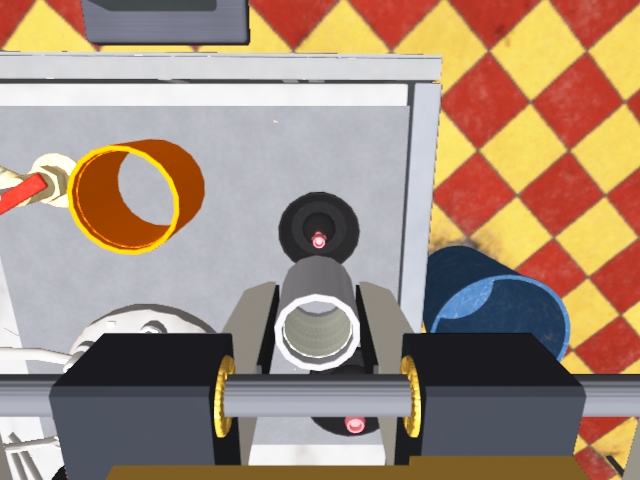

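Emit:
play_rows(commands="0 0 0 0.0015 0.0012 0 0.025;0 0 0 0 0 0.02 0.025;0 0 0 0 0 0.025 0.025;0 0 0 0 0 0.015 0.025;0 0 0 0 0 0.015 0.025;0 0 0 0 0 0.01 0.025;0 0 0 0 0 0.005 0.025;0 0 0 0 0 0 0.025")

```text
time: 8.02
ee_pos: [398.8, 336.5, 37.6]
tcp_rot: [[-1.0, -0.0, 0.0], [-0.0, 1.0, -0.0], [-0.0, -0.0, -1.0]]
ft_force: [0.9, -0.5, -0.8]
finger_gap: 33.9
```

```bash
python3 - <<'E'
from h import *
s=st(); p,im=snap("w6"); cv2.imwrite("pics/w6c.png",cv2.resize(im[150:400,170:470,::-1],(600,500)))
E
```

```text
t 8.03 pos [398.8 336.5  37.6] x [-1.e+00 -2.e-04 -0.e+00] z [ 0. -0. -1.] F [ 0.9 -0.5 -0.8] gap 33.9
```

View pics/w6c.png

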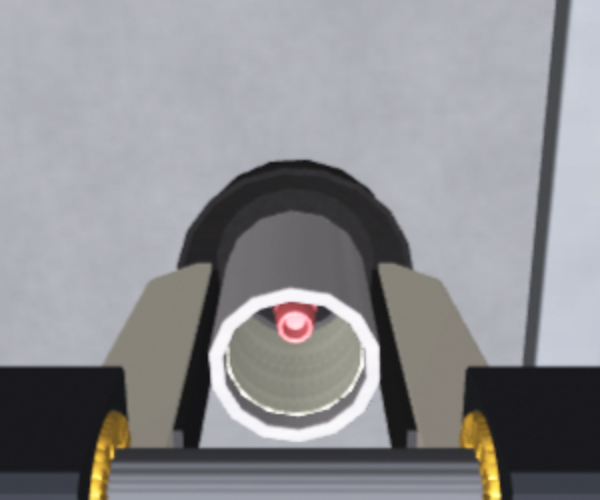

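Emit:
play_rows(commands="0 0 0 0 0 0.002 0.025;0 0 0 0 0 0.0015 0.025;0 0 0 0 0 0.001 0.025;0 0 0 0 0 0 0.025", force=15)

```text
time: 8.57
ee_pos: [398.9, 336.6, 34.1]
tcp_rot: [[-1.0, -0.0, 0.001], [-0.0, 1.0, 0.0], [-0.001, 0.0, -1.0]]
ft_force: [-3.4, -2.4, 8.9]
finger_gap: 34.3
```

Emit:
play_rows(commands="0 0 0 0 0 0 0.038;0 0 0 0 0 0 0.045;0 0 0 0 0 0 0.052;0 0 0 0 0 0 0.052;0 0 0 0 0 -0.015 0.052;0 0 0 0 0 -0.03 0.052;0 0 0 0 0 -0.045 0.052;0 0 0 0 0 -0.05 0.052;0 0 0 0 0 0 0.052")

```text
time: 9.7
ee_pos: [399.9, 337.3, 178.4]
tcp_rot: [[-1.0, -0.0, 0.006], [-0.0, 1.0, 0.004], [-0.006, 0.004, -1.0]]
ft_force: [0.2, -0.4, -1.8]
finger_gap: 51.9
```

```bash
python3 - <<'E'
from h import *
s=st(); p,im=snap("w7")
E
```

```text
t 9.7 pos [399.9 337.3 178.4] x [-1.0e+00 -2.0e-04 -5.6e-03] z [ 0.0056  0.0043 -1.    ] F [ 0.2 -0.4 -1.8] gap 51.9
```

View pics/w7.png

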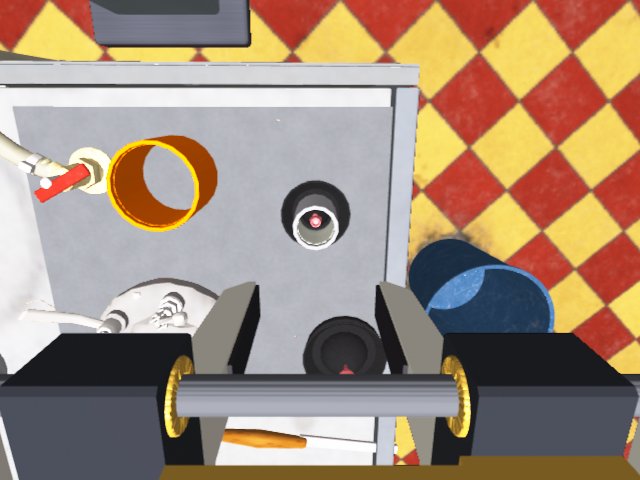

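```bash
python3 - <<'E'
from h import *
p,im,s=pickle.load(open("pics/w7.pkl","rb")); print("rim",ray("wrist",316,227.5,50,p),"crown",ray("wrist",315.8,220.5,38,p))
E
```

```text
rim [[399.71120932 338.73426978  50.        ]] crown [[397.6828013 338.6151011  38.       ]]
```

Emit:
play_rows(commands="0 0 0 0 0 -0.05 0.08;0 0 0 -0.018 -0.05 0 0.08;0 0 0 -0.018 -0.05 0 0.08;0 0 0 -0.018 -0.05 0 0.08;0 0 0 -0.018 -0.05 0 0.08;0 0 0 -0.018 -0.05 0 0.08;0 0 0 -0.018 -0.05 0 0.08;0 0 0 -0.018 -0.05 0 0.08;0 0 0 -0.018 -0.05 0 0.08;0 0 0 -0.018 -0.049 0 0.08")

```text
time: 11.0
ee_pos: [560.8, -114.3, 222.2]
tcp_rot: [[-1.0, 0.0, -0.001], [0.0, 1.0, 0.0], [0.001, 0.0, -1.0]]
ft_force: [0.1, 0.7, -0.1]
finger_gap: 79.8
```

Emit:
play_rows(commands="0 0 0 0 0 0.04 0.08;0 0 0 0 0 0.045 0.08;0 0 0 0 0 0.035 0.08;0 0 0 0 0 0 0.08;0 0 0 0 0 0 0.08")

```text
time: 11.62
ee_pos: [561.2, -112.6, 104.4]
tcp_rot: [[-1.0, -0.0, 0.001], [-0.0, 1.0, -0.0], [-0.001, -0.0, -1.0]]
ft_force: [0.7, -0.8, 0.5]
finger_gap: 80.2
```

```bash
python3 - <<'E'
from h import *
s=st(); p,im=snap("w8"); print(proj("wrist",[566.2,-110.3,52],p))
E
```

```text
t 11.62 pos [ 561.2 -112.6  104.4] x [-1.e+00 -3.e-04 -8.e-04] z [ 8.e-04 -2.e-04 -1.e+00] F [ 0.7 -0.8  0.5] gap 80.2
[[318.37478145 275.16780045]]
```

View pics/w8.png

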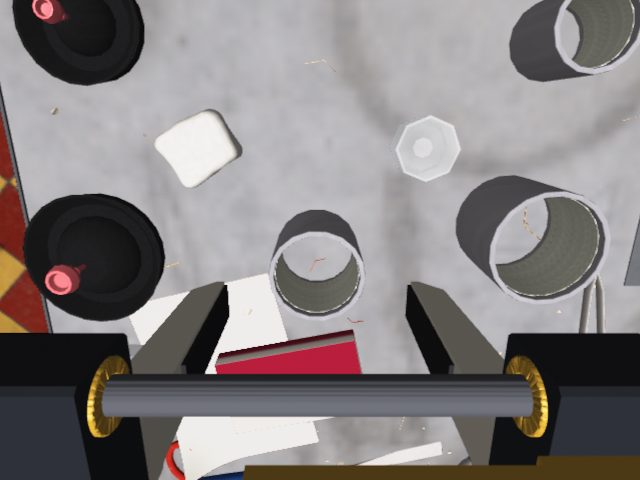

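```bash
python3 - <<'E'
from h import *
p,im,s=pickle.load(open("pics/w8.pkl","rb"))
print("54",ray("wrist",317,276,52,p),"64",ray("wrist",548,245.5,56,p)); r=former("wrist",p,im,94,257,74); print(r,ray("wrist",*r[-1],50,p))
E
```

```text
54 [[ 566.69441117 -111.05739366   52.        ]] 64 [[547.64515041  10.99494496  56.        ]]
(array([ 569.6, -253.1,   43.5]), np.float64(1.08), 'area', 13875.5, array([ 41.6, 289.5])) [[ 575.71892178 -265.92077853   50.        ]]
```

Emit:
play_rows(commands="0 0 0 -0.0025 0.0005 0.02 0.08;0 0 0 -0.0025 0 0.02 0.08;0 0 0 0 0 0.018 0.08;0 0 0 0 0 0.01 0.08;0 0 0 0 0 0 0.045;0 0 0 0 0 0 0.045;0 0 0 0 0 0 0.045;0 0 0 0 0 0 0.045;0 0 0 0 0 0 0.045", force=30)

```text
time: 12.8
ee_pos: [566.2, -112.1, 35.9]
tcp_rot: [[-1.0, -0.0, 0.001], [-0.0, 1.0, -0.0], [-0.001, -0.0, -1.0]]
ft_force: [-1.6, 0.2, 5.8]
finger_gap: 54.1
```

```bash
python3 - <<'E'
from h import *
st(); p,im=snap("w9"); cv2.imwrite("pics/w9c.png",cv2.resize(im[150:400,170:470,::-1],(600,500)))
E
```

```text
t 12.8 pos [ 566.2 -112.1   35.9] x [-1.0e+00 -1.0e-04 -1.1e-03] z [ 1.1e-03 -3.0e-04 -1.0e+00] F [-1.6  0.2  5.8] gap 54.1
```

View pics/w9c.png

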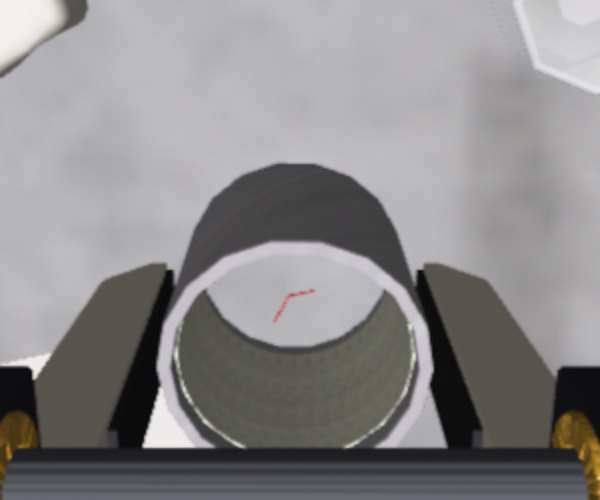

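Emit:
play_rows(commands="0 0 0 0 0 -0.02 0.045;0 0 0 0 0 -0.04 0.045;0 0 0 0 0 -0.05 0.045;0 0 0 0 0 -0.05 0.045;0 0 0 0 0 -0.04 0.045;0 0 0 0.001 0.02 0 0.045;0 0 0 0.002 0.04 0 0.045;0 0 0 0.004 0.055 0 0.045;0 0 0 0.004 0.055 0 0.045;0 0 0 0.004 0.055 0 0.045")

```text
time: 14.1
ee_pos: [549.6, 115.2, 234.6]
tcp_rot: [[-1.0, -0.0, -0.001], [-0.0, 1.0, -0.0], [0.001, -0.0, -1.0]]
ft_force: [0.8, -0.2, -2.1]
finger_gap: 53.9
```

Emit:
play_rows(commands="0 0 0 0.004 0.055 0 0.045;0 0 0 0.004 0.055 0 0.045;0 0 0 0.004 0.055 0 0.045;0 0 0 0.004 0.05 0 0.045;0 0 0 0.004 0.035 0 0.045;0 0 0 0 0 0.03 0.045;0 0 0 0 0 0.045 0.045;0 0 0 0 0 0.03 0.045;0 0 0 0 0 0 0.045;0 0 0 0 0 0 0.045")

```text
time: 15.35
ee_pos: [530.7, 363.4, 131.5]
tcp_rot: [[-1.0, -0.0, 0.001], [-0.0, 1.0, 0.001], [-0.001, 0.001, -1.0]]
ft_force: [-0.1, -0.2, -1.2]
finger_gap: 54.1
```

```bash
python3 - <<'E'
from h import *
s=st(); p,im=snap("w10"); print(proj("wrist",[532,364.1,17],p))
E
```

```text
t 15.35 pos [530.7 363.4 131.5] x [-1.e+00 -4.e-04 -8.e-04] z [ 8.e-04  6.e-04 -1.e+00] F [-0.1 -0.2 -1.2] gap 54.1
[[315.68984837 235.71415685]]
```

View pics/w10.png

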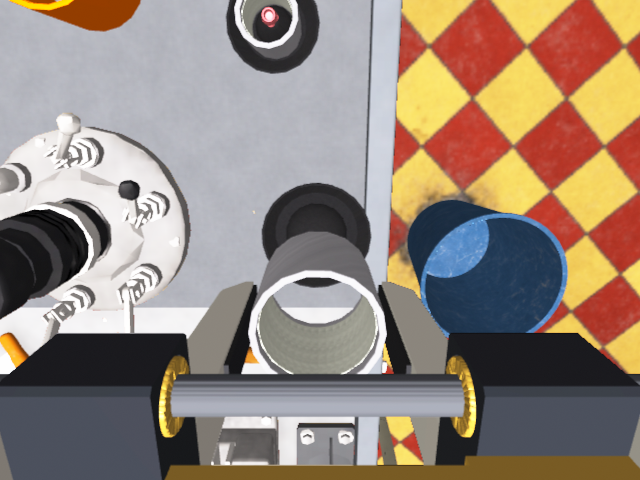

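Emit:
play_rows(commands="0 0 0 -0.001 -0.0005 0 0.045;0 0 0 0 0 0.02 0.045;0 0 0 0 0 0.02 0.045;0 0 0 0 0 0.015 0.045;0 0 0 0 0 0.015 0.045;0 0 0 0 0 0.01 0.045;0 0 0 0 0 0.006 0.045;0 0 0 0 0 0 0.045")

```text
time: 16.4
ee_pos: [531.7, 362.5, 44.0]
tcp_rot: [[-1.0, -0.0, -0.0], [-0.0, 1.0, -0.0], [0.0, -0.0, -1.0]]
ft_force: [-0.5, 0.3, -1.5]
finger_gap: 53.9
```

```bash
python3 - <<'E'
from h import *
s=st(); p,im=snap("w11"); cv2.imwrite("pics/w11c.png",cv2.resize(im[150:400,170:470,::-1],(600,500)))
E
```

```text
t 16.4 pos [531.7 362.5  44. ] x [-1.e+00 -2.e-04  2.e-04] z [-2.e-04 -1.e-04 -1.e+00] F [-0.5  0.3 -1.5] gap 53.9
```

View pics/w11c.png

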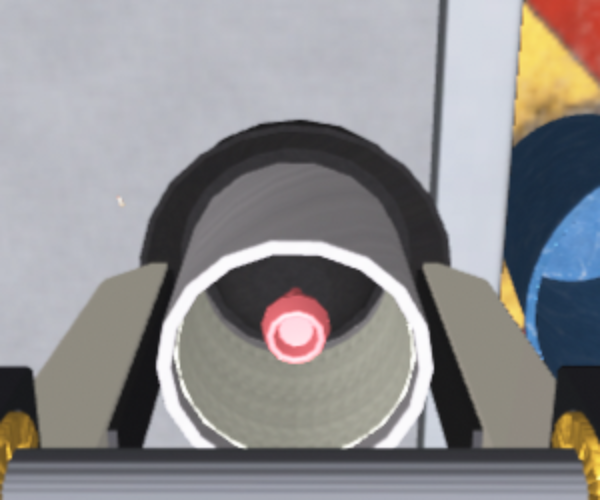

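Centred, with no contact force. Lowering the last 2.5 mm, then releasing.

Emit:
play_rows(commands="0 0 0 0 0 0.0015 0.045;0 0 0 0 0 0.0012 0.045;0 0 0 0 0 0 0.045", force=15)

```text
time: 16.82
ee_pos: [531.9, 362.6, 41.9]
tcp_rot: [[-1.0, -0.0, 0.001], [-0.0, 1.0, 0.0], [-0.001, 0.0, -1.0]]
ft_force: [-1.7, -0.1, 1.3]
finger_gap: 54.3
```

Emit:
play_rows(commands="0 0 0 0 0 0.0005 0.045;0 0 0 0 0 0 0.058;0 0 0 0 0 0 0.064;0 0 0 0 0 0 0.07;0 0 0 0 0 0 0.07;0 0 0 0 0 -0.015 0.07;0 0 0 0 0 -0.03 0.07;0 0 0 0 0 -0.045 0.07;0 0 0 0 0 -0.05 0.07;0 0 0 0 0 -0.05 0.07")

```text
time: 18.08
ee_pos: [531.5, 362.3, 233.9]
tcp_rot: [[-1.0, -0.0, 0.001], [-0.0, 1.0, 0.001], [-0.001, 0.001, -1.0]]
ft_force: [0.1, 0.0, 0.1]
finger_gap: 70.0
```

```bash
python3 - <<'E'
from h import *
s=st(); p,im=snap("w12")
E
```

```text
t 18.07 pos [531.5 362.3 233.9] x [-1.e+00 -2.e-04 -8.e-04] z [ 8.e-04  5.e-04 -1.e+00] F [0.1 0.  0.1] gap 70.0
```

View pics/w12.png

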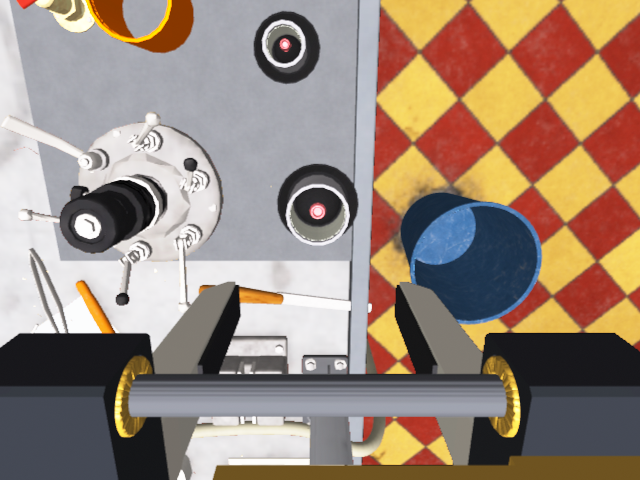

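Emit:
play_rows(commands="0 0 0 -0.002 -0.04 0 0.093;0 0 0 -0.002 -0.05 0 0.093;0 0 0 -0.002 -0.055 0 0.093;0 0 0 -0.002 -0.055 0 0.093;0 0 0 -0.002 -0.055 0 0.093;0 0 0 -0.002 -0.05 0 0.093;0 0 0 -0.002 -0.0475 0 0.093;0 0 0 -0.002 0 0.045 0.093;0 0 0 0 0 0.045 0.093;0 0 0 0 0 0.03 0.093")

```text
time: 19.38
ee_pos: [547.3, 9.8, 109.8]
tcp_rot: [[-1.0, 0.0, -0.001], [0.0, 1.0, 0.0], [0.001, 0.0, -1.0]]
ft_force: [0.2, 0.4, 1.4]
finger_gap: 93.1
```

Emit:
play_rows(commands="0 0 0 0 0 0 0.093;0 0 0 0 0 0 0.093")

```text
time: 19.62
ee_pos: [548.5, 10.0, 113.0]
tcp_rot: [[-1.0, -0.0, 0.002], [-0.0, 1.0, -0.0], [-0.002, -0.0, -1.0]]
ft_force: [-0.7, -0.0, 0.1]
finger_gap: 93.2
```

```bash
python3 - <<'E'
from h import *
s=st(); p,im=snap("w13"); print(proj("wrist",[547.6,11,56],p))
E
```

```text
t 19.62 pos [548.5  10.  113. ] x [-1.e+00 -3.e-04 -2.e-03] z [ 2.e-03 -1.e-04 -1.e+00] F [-0.7 -0.   0.1] gap 93.2
[[316.06017683 262.14635204]]
```

View pics/w13.png

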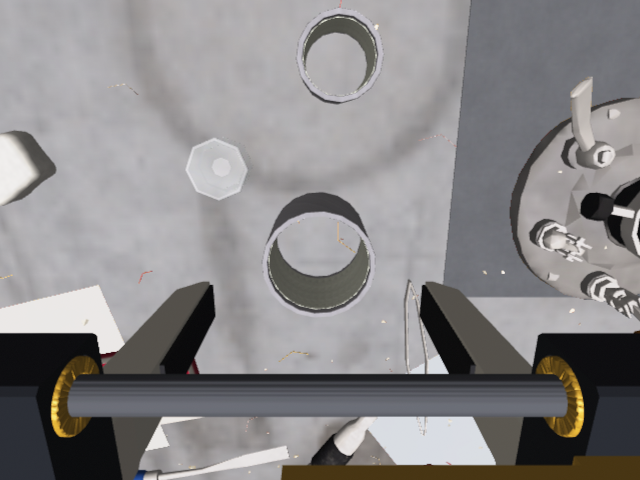

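Emit:
play_rows(commands="0 0 0 0 0.001 0.02 0.093;0 0 0 0 0 0.02 0.093;0 0 0 0 0 0.02 0.093;0 0 0 0 0 0.013 0.093;0 0 0 0 0 0 0.055;0 0 0 0 0 0 0.055;0 0 0 0 0 0 0.055;0 0 0 0 0 0 0.055;0 0 0 0 0 0 0.055", force=30)

```text
time: 20.8
ee_pos: [548.2, 11.0, 38.6]
tcp_rot: [[-1.0, -0.0, 0.001], [-0.0, 1.0, -0.0], [-0.001, -0.0, -1.0]]
ft_force: [0.1, 0.2, 6.3]
finger_gap: 64.3
```

```bash
python3 - <<'E'
from h import *
st(); p,im=snap("w14"); cv2.imwrite("pics/w14c.png",cv2.resize(im[150:400,170:470,::-1],(600,500)))
E
```

```text
t 20.8 pos [548.2  11.   38.6] x [-1.0e+00 -2.0e-04 -1.1e-03] z [ 0.0011 -0.     -1.    ] F [0.1 0.2 6.3] gap 64.3
```

View pics/w14c.png

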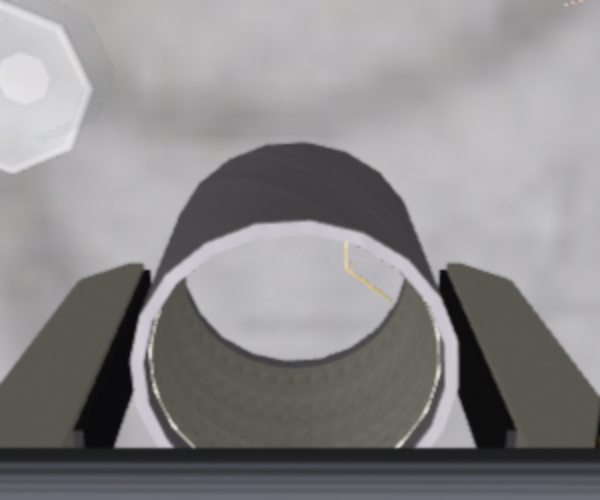

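Emit:
play_rows(commands="0 0 0 0 0 -0.02 0.055;0 0 0 0 0 -0.04 0.055;0 0 0 0 0 -0.04 0.055;0 0 0 -0.003 -0.02 -0.01 0.055;0 0 0 -0.003 -0.04 0 0.055;0 0 0 -0.003 -0.05 0 0.055;0 0 0 -0.003 -0.05 0 0.055;0 0 0 -0.003 -0.05 0 0.055;0 0 0 -0.003 -0.036 0 0.055;0 0 0 -0.003 -0.02 0 0.055")

```text
time: 22.1
ee_pos: [568.1, -257.3, 147.2]
tcp_rot: [[-1.0, 0.002, -0.001], [0.002, 1.0, 0.0], [0.001, 0.0, -1.0]]
ft_force: [0.3, 0.2, -1.7]
finger_gap: 64.2
```

Emit:
play_rows(commands="0 0 0 0 0 0 0.055;0 0 0 0 0 0 0.055")

```text
time: 22.35
ee_pos: [568.7, -254.3, 147.7]
tcp_rot: [[-1.0, -0.001, -0.0], [-0.001, 1.0, 0.0], [0.0, 0.0, -1.0]]
ft_force: [-0.1, 0.0, -2.1]
finger_gap: 64.0
```

```bash
python3 - <<'E'
from h import *
s=st(); p,im=snap("w15"); print(proj("wrist",[569.7,-253.6,17],p))
E
```

```text
t 22.35 pos [ 568.7 -254.3  147.7] x [-1.e+00 -6.e-04  4.e-04] z [-4.e-04  5.e-04 -1.e+00] F [-0.1  0.  -2.1] gap 64.0
[[315.70203156 229.09740401]]
```

View pics/w15.png

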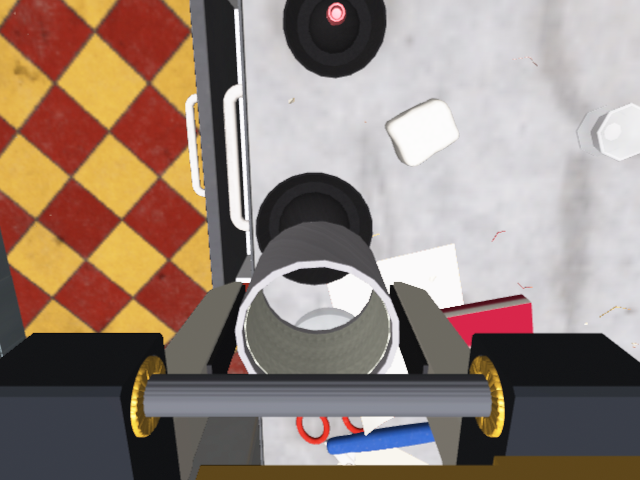

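```bash
python3 - <<'E'
from h import *
p,im,s=pickle.load(open("pics/w15.pkl","rb"))
print("ring",ray("wrist",317.5,333,s["ee_pos"][2]+17.4,p),"former",ray("wrist",314,228.5,17,p))
# former upper arc only
m=(im.max(2)<75); pts=[]
for v in range(176,222,2):
    r=np.where(m[v,252:380])[0]+252; pts+=[(r[0],v),(r[-1]+1,v)] 
pts=np.array(pts,float); X=ray("wrist",pts[:,0],pts[:,1]+.5,17,p)[:,:2]; print(cfit(X))
E
```

```text
ring [[ 568.52067688 -252.6204665   165.29293396]] former [[ 569.24491661 -254.84750328   17.        ]]
(array([ 571.08083239, -254.75070962,   42.43710804]), np.float64(0.1436208825956486))
```

Emit:
play_rows(commands="0 0 0 -0.0015 -0.0015 0 0.055;0 0 0 0 0 0.02 0.055;0 0 0 0 0 0.025 0.055;0 0 0 0 0 0.02 0.055;0 0 0 0 0 0.015 0.055;0 0 0 0 0 0.01 0.055;0 0 0 0 0 0.005 0.055;0 0 0 0 0 0 0.055")

```text
time: 23.4
ee_pos: [570.4, -256.6, 53.1]
tcp_rot: [[-1.0, -0.0, 0.0], [-0.0, 1.0, -0.0], [-0.0, -0.0, -1.0]]
ft_force: [0.3, -0.0, -0.7]
finger_gap: 64.4
```

```bash
python3 - <<'E'
from h import *
s=st(); p,im=snap("w16"); cv2.imwrite("pics/w16c.png",cv2.resize(im[150:400,170:470,::-1],(600,500)))
E
```

```text
t 23.4 pos [ 570.4 -256.6   53.1] x [-1.e+00 -2.e-04 -1.e-04] z [ 1.e-04 -1.e-04 -1.e+00] F [ 0.3 -0.  -0.7] gap 64.4
```

View pics/w16c.png

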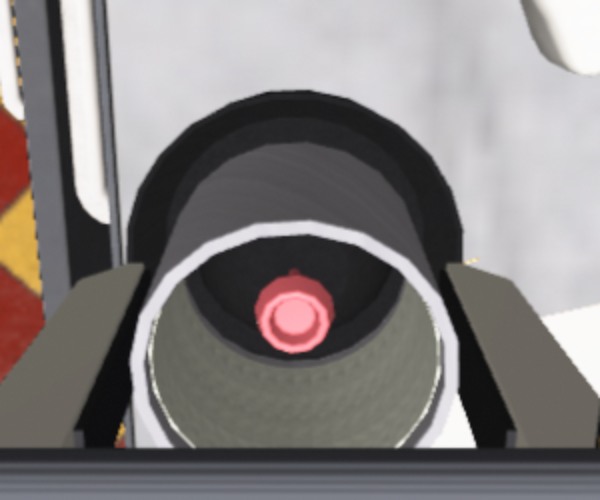

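```bash
python3 - <<'E'
from h import *
p,im,s=pickle.load(open("pics/w16.pkl","rb"))
print("crown",ray("wrist",317.5,309,51,p), "ring",s["ee_pos"])
p,im,s=pickle.load(open("pics/w11.pkl","rb"))
print("54 crown",ray("wrist",170+148,150+165.5,47,p), "ring",s["ee_pos"])
E
```

```text
crown [[ 570.13711619 -254.86013428   51.        ]] ring [ 570.54726439 -256.63141456   53.43729143]
54 crown [[531.77928571 364.37227154  47.        ]] ring [531.8424944  362.57334123  44.41141681]
```

Emit:
play_rows(commands="0 0 0 0 0 0.004 0.055;0 0 0 0 0 0.003 0.055;0 0 0 0 0 0.001 0.055;0 0 0 0 0 0 0.055", force=15)

```text
time: 23.95
ee_pos: [570.3, -256.5, 44.9]
tcp_rot: [[-1.0, -0.0, -0.0], [-0.0, 1.0, 0.0], [0.0, 0.0, -1.0]]
ft_force: [-0.4, 0.2, -2.8]
finger_gap: 64.5
```

Emit:
play_rows(commands="0 0 0 0 0 0.0007 0.055;0 0 0 0 0 0 0.055")

```text
time: 24.2
ee_pos: [570.4, -256.6, 44.6]
tcp_rot: [[-1.0, -0.0, 0.0], [-0.0, 1.0, -0.0], [-0.0, -0.0, -1.0]]
ft_force: [-2.2, 0.0, 4.5]
finger_gap: 64.6
```

Emit:
play_rows(commands="0 0 0 0 0 0 0.068;0 0 0 0 0 0 0.074;0 0 0 0 0 0 0.08;0 0 0 0 0 0 0.08;0 0 0 0 0 -0.015 0.08;0 0 0 0 0 -0.03 0.08;0 0 0 0 0 -0.045 0.08;0 0 0 0 0 -0.05 0.08;0 0 0 0 0 -0.04 0.08")

```text
time: 25.32
ee_pos: [570.3, -256.5, 227.8]
tcp_rot: [[-1.0, -0.0, 0.002], [-0.0, 1.0, -0.001], [-0.002, -0.001, -1.0]]
ft_force: [0.4, -0.8, -0.5]
finger_gap: 80.1
```

```bash
python3 - <<'E'
from h import *
s=st(); p,im=snap("w17")
E
```

```text
t 25.32 pos [ 570.3 -256.5  227.8] x [-1.e+00 -2.e-04 -2.e-03] z [ 0.002 -0.001 -1.   ] F [ 0.4 -0.8 -0.5] gap 80.1
```

View pics/w17.png

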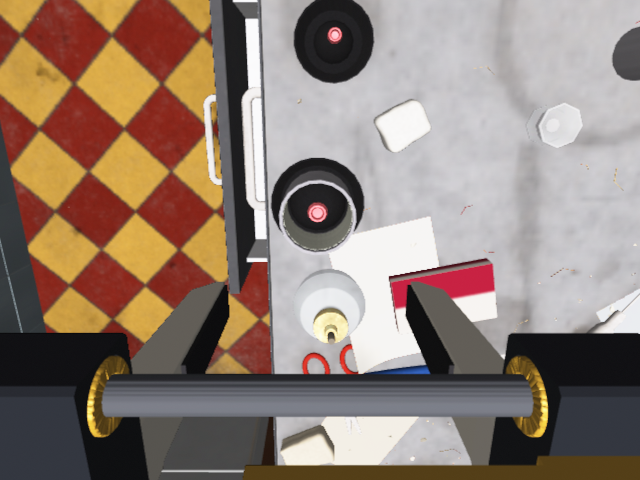

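Emit:
play_rows(commands="0 0 0 0.01 0.02 0 0.075;0 0 0 0.02 0.045 0 0.075;0 0 0 0.025 0.05 0 0.075;0 0 0 0.025 0.05 0 0.075;0 0 0 0.025 0.05 0 0.075;0 0 0 0.015 0.045 0 0.075;0 0 0 0.01 0.0185 0.03 0.075;0 0 0 0 0 0.045 0.075;0 0 0 0 0 0.03 0.075;0 0 0 0 0 0 0.075")

```text
time: 26.62
ee_pos: [438.5, 22.4, 117.1]
tcp_rot: [[-1.0, -0.001, -0.004], [-0.001, 1.0, 0.0], [0.004, 0.0, -1.0]]
ft_force: [-0.1, -0.2, -0.4]
finger_gap: 75.1
```

```bash
python3 - <<'E'
from h import *
s=st(); p,im=snap("w18"); print(proj("wrist",[440.5,23.4,48],p))
E
```

```text
t 26.62 pos [438.5  22.4 117.1] x [-1.e+00 -7.e-04  4.e-03] z [-4.e-03  1.e-04 -1.e+00] F [-0.1 -0.2 -0.4] gap 75.1
[[316.09986092 260.06116633]]
```

View pics/w18.png

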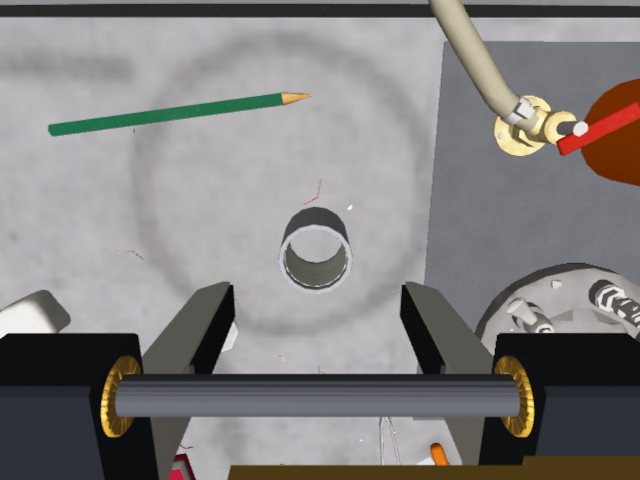

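Emit:
play_rows(commands="0 0 0 0 0 0 0.075")

```text
time: 26.8
ee_pos: [440.7, 22.1, 120.8]
tcp_rot: [[-1.0, -0.0, 0.002], [-0.0, 1.0, 0.0], [-0.002, 0.0, -1.0]]
ft_force: [0.8, 0.7, 1.2]
finger_gap: 75.2
```

```bash
python3 - <<'E'
from h import *
s=st(); p,im=snap("w19"); cv2.imwrite("pics/w19c.png",cv2.resize(im[190:310,250:390,::-1],(700,600)))
p,im,s=pickle.load(open("pics/w18.pkl","rb")); print(ray("wrist",315.5,257,48,p))
E
```

```text
t 26.8 pos [440.7  22.1 120.8] x [-1.0e+00 -2.0e-04 -1.8e-03] z [ 0.0018  0.     -1.    ] F [0.8 0.7 1.2] gap 75.2
[[438.58936901  23.04788507  48.        ]]
```

View pics/w19c.png

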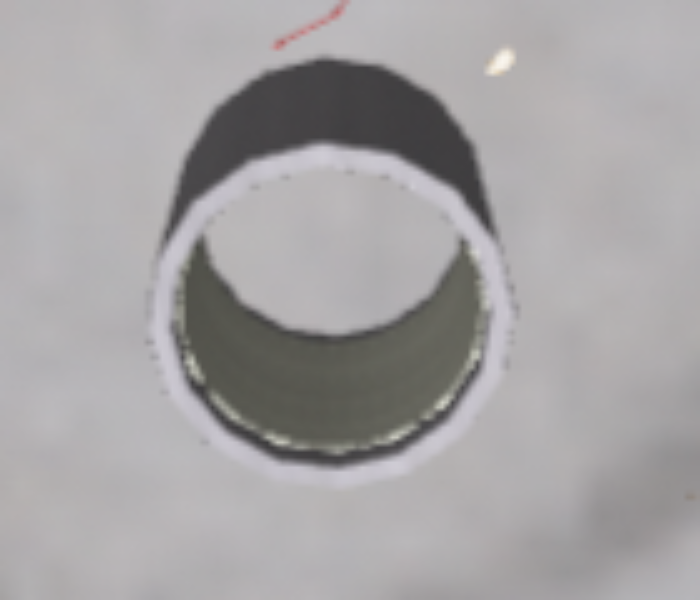

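```bash
python3 - <<'E'
from h import *
p,im,s=pickle.load(open("pics/w19.pkl","rb")); print(ray("wrist",316.4,252.8,48,p), s["ee_pos"])
E
```

```text
[[439.84831882  23.22393009  48.        ]] [440.72668049  21.99306953 120.75159064]
```

Emit:
play_rows(commands="0 0 0 0.0006 0 0.025 0.075;0 0 0 0 0 0.025 0.075;0 0 0 0 0 0.025 0.075;0 0 0 0 0 0.0135 0.075;0 0 0 0 0 0 0.035;0 0 0 0 0 0 0.035;0 0 0 0 0 0 0.035;0 0 0 0 0 0 0.035;0 0 0 0 0 0 0.035", force=30)

```text
time: 27.98
ee_pos: [440.1, 21.9, 31.4]
tcp_rot: [[-1.0, -0.0, 0.001], [-0.0, 1.0, -0.0], [-0.001, -0.0, -1.0]]
ft_force: [-1.0, 0.8, 6.0]
finger_gap: 43.2
```

```bash
python3 - <<'E'
from h import *
st(); p,im=snap("w20"); cv2.imwrite("pics/w20c.png",cv2.resize(im[150:400,170:470,::-1],(600,500)))
E
```

```text
t 27.98 pos [440.1  21.9  31.4] x [-1.e+00 -2.e-04 -1.e-03] z [ 1.e-03 -1.e-04 -1.e+00] F [-1.   0.8  6. ] gap 43.2
```

View pics/w20c.png

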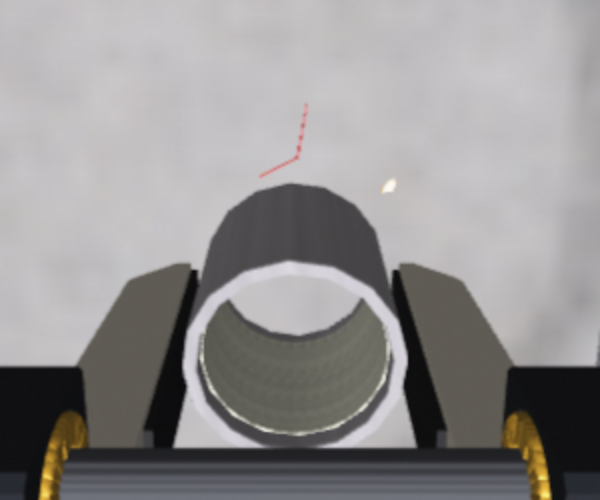

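Emit:
play_rows(commands="0 0 0 0 0 -0.02 0.035;0 0 0 0 0 -0.04 0.035;0 0 0 0 0 -0.04 0.035;0 0 0 0.001 -0.02 -0.01 0.035;0 0 0 0.001 -0.04 0 0.035;0 0 0 0.002 -0.05 0 0.035;0 0 0 0.002 -0.05 0 0.035;0 0 0 0.001 -0.05 0 0.035;0 0 0 0.001 -0.0345 0 0.035;0 0 0 0 -0.02 0 0.035")

```text
time: 29.28
ee_pos: [431.4, -243.8, 140.4]
tcp_rot: [[-1.0, 0.001, -0.001], [0.001, 1.0, 0.0], [0.001, 0.0, -1.0]]
ft_force: [0.1, 0.5, -1.9]
finger_gap: 43.2
```

Emit:
play_rows(commands="0 0 0 0 0 0 0.035;0 0 0 0 0 0 0.035")

```text
time: 29.52
ee_pos: [431.8, -241.7, 140.7]
tcp_rot: [[-1.0, -0.001, -0.0], [-0.001, 1.0, 0.0], [0.0, 0.0, -1.0]]
ft_force: [0.2, -0.6, -1.6]
finger_gap: 42.8
```

```bash
python3 - <<'E'
from h import *
s=st(); p,im=snap("w21"); print(proj("wrist",[432.2,-241.1,17],p))
E
```

```text
t 29.52 pos [ 431.8 -241.7  140.7] x [-1.e+00 -8.e-04  1.e-04] z [-1.e-04  4.e-04 -1.e+00] F [ 0.2 -0.6 -1.6] gap 42.8
[[315.54622494 230.9706267 ]]
```

View pics/w21.png

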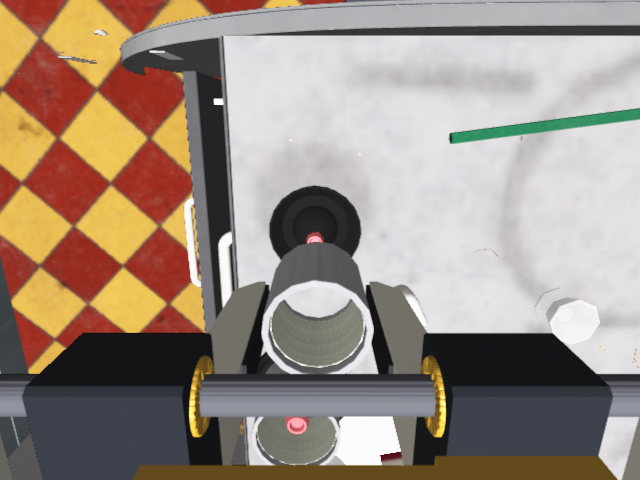

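Emit:
play_rows(commands="0 0 0 -0.0003 -0.001 0 0.035;0 0 0 0 0 0.02 0.035;0 0 0 0 0 0.025 0.035;0 0 0 0 0 0.02 0.035;0 0 0 0 0 0.015 0.035;0 0 0 0 0 0.01 0.035;0 0 0 0 0 0.006 0.035;0 0 0 0 0 0 0.035")

```text
time: 30.58
ee_pos: [432.1, -243.6, 44.7]
tcp_rot: [[-1.0, -0.0, -0.0], [-0.0, 1.0, -0.0], [0.0, -0.0, -1.0]]
ft_force: [0.1, -0.1, -1.0]
finger_gap: 43.3
```

```bash
python3 - <<'E'
from h import *
s=st(); p,im=snap("w22"); cv2.imwrite("pics/w22c.png",cv2.resize(im[150:400,170:470,::-1],(600,500)))
E
```

```text
t 30.57 pos [ 432.1 -243.6   44.7] x [-1.e+00 -2.e-04  0.e+00] z [-0. -0. -1.] F [ 0.1 -0.1 -1. ] gap 43.3
```

View pics/w22c.png

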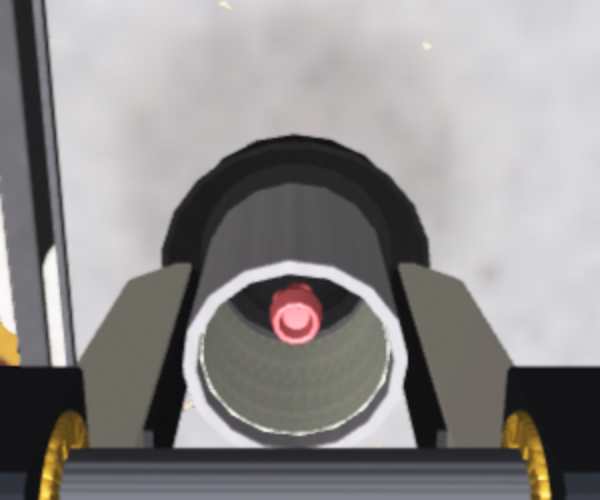

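Emit:
play_rows(commands="0 0 0 0 0.0005 0.004 0.035;0 0 0 0 0 0.002 0.035;0 0 0 0 0 0.001 0.035;0 0 0 0 0 0.0005 0.035;0 0 0 0 0 0 0.035", force=15)

```text
time: 31.25
ee_pos: [432.1, -243.1, 37.5]
tcp_rot: [[-1.0, -0.0, 0.0], [-0.0, 1.0, -0.0], [-0.0, -0.0, -1.0]]
ft_force: [-1.7, 1.6, 0.2]
finger_gap: 43.6
```

Emit:
play_rows(commands="0 0 0 0 0 0.0005 0.035;0 0 0 0 0 0 0.048;0 0 0 0 0 0 0.054;0 0 0 0 0 0 0.06;0 0 0 0 0 0 0.06;0 0 0 0 0 -0.015 0.06;0 0 0 0 0 -0.03 0.06;0 0 0 0 0 -0.045 0.06;0 0 0 0 0 -0.05 0.06;0 0 0 0 0 -0.05 0.06")

```text
time: 32.5
ee_pos: [431.7, -242.9, 229.6]
tcp_rot: [[-1.0, -0.0, 0.001], [-0.0, 1.0, -0.001], [-0.001, -0.001, -1.0]]
ft_force: [0.1, 0.5, -0.2]
finger_gap: 60.3
```

Emit:
play_rows(commands="0 0 0 0 0 -0.03 0.06;0 0 0 0 0 0 0.06;0 0 0 0 0 0 0.06")

```text
time: 32.88
ee_pos: [431.8, -242.9, 256.5]
tcp_rot: [[-1.0, -0.0, -0.0], [-0.0, 1.0, 0.0], [0.0, 0.0, -1.0]]
ft_force: [-0.6, -0.3, 0.8]
finger_gap: 59.7
```

```bash
python3 - <<'E'
from h import *
s=st(); p,im=snap("w23"); p,t=snap("t23","top")
_,c=snap("s23","scene")
cv2.imwrite("pics/fin.png",cv2.resize(np.hstack([cv2.resize(t[180:320,160:240,::-1],(342,600)),cv2.resize(t[180:320,400:480,::-1],(342,600))]),None,fx=1,fy=1))
E
```

```text
t 32.88 pos [ 431.8 -242.9  256.5] x [-1.e+00 -2.e-04  3.e-04] z [-3.e-04  2.e-04 -1.e+00] F [-0.6 -0.3  0.8] gap 59.7
```

View pics/w23.png

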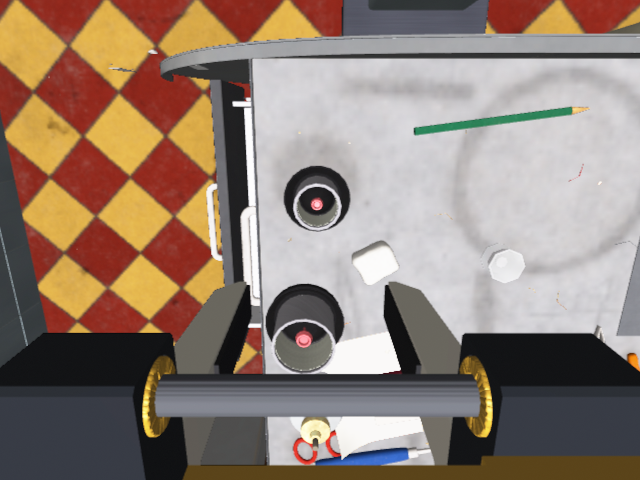

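View pics/s23.png

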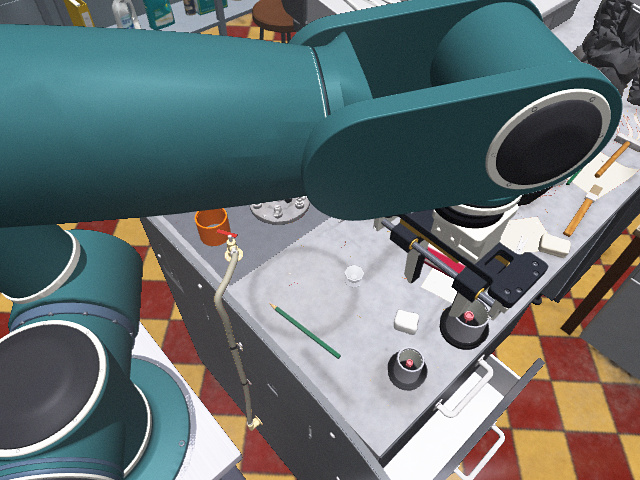

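View pics/fin.png

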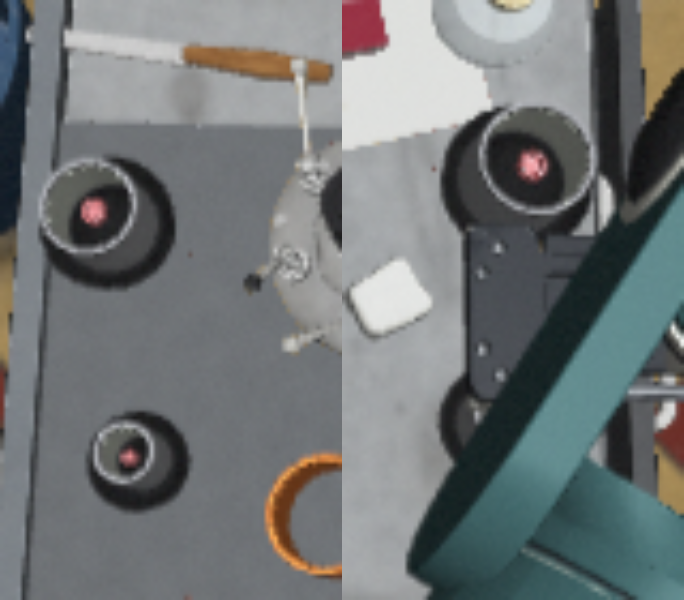

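```bash
python3 - <<'E'
from h import *
for n,u,v,z in[("54",180.7,228.1,58),("34",189.1,285.5,50),("64",445.8,217.3,62)]: print(n,ray("top",u,v,z).round(1))
p,im,s=pickle.load(open("pics/w23.pkl","rb")); print("44 wrist",ray("wrist",317.5,206.7,54,p).round(1)," 64 wrist",ray("wrist",304,332,62,p).round(1))
E
```

```text
54 [[531.7 361.   58. ]]
34 [[398.7 334.8  50. ]]
64 [[ 569.3 -257.3   62. ]]
44 wrist [[ 432.3 -240.8   54. ]]  64 wrist [[ 555.  -253.9   62. ]]
```

```bash
python3 -c "
from bench import *
print(job_done())"
```

```text
the job is handed in; nothing more can be done
None
```

I put all four casting rings (34, 54, 64 and 44, in that order) on the formers of their own size. Each was lowered until the measured height matched the seat, then let go. The job is handed in, at about 33 s of the 128 s allowed. The orange look-alike was not touched.

**Height:** each ring was released with its underside 5.8–6.1 mm above the desk by the tool reading, against a seat at 6 mm.
- The 34, 64 and 54 mm rings showed an upward contact force just before release: 8.9 N, 4.5 N and 1.3 N.
- The 44 mm ring's last reading was only 0.2 N. I lowered it a further 0.5 mm in the release move without reading the force again.

**Centring:** the final pictures show every crown inside its ring, all rings looking upright, and the gripper clear at z = 256 mm. By the same camera, the rim centres lie within about 2 mm of the former centres, against the 6 mm allowed:

| Ring | Camera | Offset from former |
|---|---|---|
| 34 mm | top | about 1.5 mm |
| 44 mm | wrist | under 1 mm |
| 54 mm | top | 1–2 mm |
| 64 mm | top | about 2 mm |

**Checks that disagreed:**
- The wrist camera reads about 1.5 mm further to +y than the gripper. I corrected for this when placing.
- A late wrist reading put the 64 mm ring about 14 mm off in x. The rim was partly hidden and I picked the wrong pixel row, so I set it aside, because the top view and the view straight after release both looked right.

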